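# Park the black ink roller at the top of its sloped rack

### The arm

A 6-joint arm with a two-finger parallel gripper is mounted at the origin on the work surface. World frame = base frame: x ahead of the robot, y to its left, z up, the work surface at z = 0. Lengths are in m, angles in rad, forces in N, time in s.
With the tool pointing down it reaches from about 0.25 to 0.725 m from the base axis. Payload 4 kg.
Tool frame: the origin (TCP) lies at the very end of the fingers, on their centre line; the grasp point (between the pads) lies 19 mm behind it; x points along the fingers, z is the direction in which the jaws open and shut, and the axes are right-handed (so a half turn about x gives the same grasp; the last joint's range is limited). The gripper opens to 85 mm and grips with 20 to 120 N. Pads are 22 mm wide; open, the fingers measure 114 mm over their backs; the gripper's body (76 mm by 85 mm) begins 54 mm behind the grasp point. The pads swing forward as they close: fully open they stand 13 mm farther back than shut.
Start: joints at [-1.155, 0.241, 0.005, 1.335, 0, 1.571], TCP at [0.202, -0.457, 0.231] pointing down, gripper open.
Joint ranges: [-2.72, 2.72], [-1.05, 1.87], [-1.09, 1.28], [-1.99, 2.15], [-1.42, 1.44], [-3.14, 3.14]. Speed limits (rad/s): [2.79, 2.79, 3.14, 3.14, 3.14, 3.14].

### API

Orientations are given as a unit quaternion [x, y, z, w].
In Python, from workcell import bot gives the robot as it stands.
- The arm moves only by the tool apply_moves, never from a script. Its argument "targets" is one flat list of numbers, 7 for each row, row after row: the shift along the tool's x, y, z in units of 25 cm (1.0 is 25 cm), then the turn, a rotation vector about the tool's x, y, z in units of 0.5 rad (1.0 is 0.5 rad), then the opening, from 0 (shut) to 1 (fully open). In form: [tx, ty, tz, wx, wy, wz, claw, tx, ty, tz, wx, wy, wz, claw, ...]. A call has 1 to 12 rows; each row is the pose to reach, as a shift and turn from the pose commanded when the call began, along the tool's axes at that moment; what a row does not reach only later rows make up. A row lasts 1/12 s, in which the tool goes at most 41.7 mm and 7.16 degrees, less where a joint would pass 70% of its speed; a pose out of reach is approached as far as the arm can. A call with a number of a shift or a turn outside -1 to 1 is refused whole. A call with a gripper value outside its range is refused whole. The fingers move at their own pace and stop on an object; the grip force is fixed at half the most. Time passes only in rows, so rows that repeat a pose let the fingers close. It gives the time, the measured TCP pose, the force and the opening at its end, in the units of the state.
- bot.get_obs(): the state, without advancing time (a new reading comes with each control period).
- bot.camera(name): name is "scene" or "top"; returns (picture, depth): 400x640x3 uint8, red, green, blue; 400x640 float32, m along the optical axis (not along the pixel's ray), 0 where there is no reading.
- bot.camera_params(name): a dict with "fx", "fy", "cx", "cy" (pixels), "dist" ([k1, k2, p1, p2, k3] as OpenCV has them; the pictures are not rectified), "T" (4x4, takes a point from camera to world coordinates). Camera axes: x right, y up, looking along -z (the intrinsics and any distortion apply to the point x, -y, -z); pixel columns grow to the right and rows downward; lengths in m; the calibration is good to about 2 mm. A picture is of the moment at which its call begins. camera_params takes no time and is no camera call.
- bot.job_done(): hands the job in, once; it reports no verdict.
The state is a dict: "clock": time; "joint_pos": joint angles; "joint_vel": joint speeds; "tau": joint torques, N m; "eef_pos": TCP position; "tool_rot": TCP orientation; "ft_force": force on the tool from outside, world axes, zero at the start; "ft_torque": the same for the moment, N m; "grip_width": finger opening in m.
Only numpy, scipy, OpenCV 4.12 (cv2) and the standard library are available. Lean on these libraries where they do the work, as an engineer would, in place of code of your own. Each camera call takes 0.05 s, during which the arm holds its last target.

### The job

With your fingertips, push the black ink roller up its sloping lane of the wooden rack, over the crest, until it drops into the dip against the end stop and stays there without rolling back. Push it steadily: do not flick it, pick it up or lift it off the lane. Leave the red roller, the ink tin and the palette knife where they are, and take your hand away at the end.

Things in the scene. Friction and masses are not known exactly. Their poses are not given: they have to be found in the camera images.
- rack: Fixed wooden rack with two side-by-side open sloping lanes, 360 mm long, 212 mm wide. Origin on the bench under it, z up; x points uphill, y left when looking uphill. Lane centre lines at y = +50 and -50 mm, lanes 76 mm wide; side walls stand 14 mm above the floor (outer 12, middle 24 mm thick). Base board 10 mm thick, x = -200 to 160 mm; nothing else stands on it downhill of the lip.
- rack_slope (a point): Foot of the slope, on the lane floor's surface midway between the lanes, at (-140, 0, 22) mm of the rack; x points up along the slope, z square to the floor. The floor rises straight at 0.14 rad (8 deg). A roller lying on the slope has its centre at z = 30 mm here.
- rack_lip (a point): Middle of the top of the aluminium lip across the low end, 8 mm thick and 8 mm above the lane floor; rollers rest against it. Above and beyond it is open, so fingers fit in behind a roller over the lip.
- rack_crest (a point): Middle of the crest where the slope ends, at (60, 0, 50) mm of the rack. There the floor steps down 7 mm to a level, grey-painted dip (z = 43 mm) that runs 51.5 mm on to the end stop: face at x = 111.5 mm, 14 mm thick, top at z = 88 mm, grey felt on its face.
- rest_left (a point): Where a roller's centre is when parked in the dip of the left lane (y = +50 mm of the rack) and touching the end stop: (81.5, 50, 73) mm of the rack. A parked roller has up to 2 mm of play towards the crest.
- rest_right (a point): The same for the right lane: (81.5, -50, 73) mm of the rack.
- black_roller: Loose black ink roller, smooth and hard (friction about 0.35), 60 mm diameter, 70 mm long plus a 6 mm steel stub at each end, 0.25 to 0.5 kg. Origin at its centre; y along its length (across the lane), x and z turn as it rolls. Starts at the low end of the left or right lane (varies), against the lip, centre at (-124, +50 or -50, 55) mm of the rack. Rolls freely, and back down if let go on the slope.
- red_roller: Red roller of the same size, at the low end of the other lane; origin at its centre. To be left alone.
- ink_tin: Black ink tin with a white paper band and a pale top, 76 mm diameter, 85 mm tall, standing on the bench uphill of the rack; origin under its centre. To be left alone.
- palette_knife: Palette knife with a dark wooden handle and a narrow steel blade, 230 mm long, 20 mm wide, lying on the bench beyond the low end of the rack; its x axis runs along it. To be left alone.
Mind the look-alikes: they are no part of the job. What is shaped like the black_roller but purple is not meant.

How it is judged:
By the outcome, as a careful person would: the job done as asked, in the order asked, and still so for the second after the job is handed in, with the robot touching nothing.
It also fails if it takes over 42 s, if anything falls off the work surface, if the arm or the gripper's body presses on something with over 40 N, if the wrist force passes 120 N, or if a joint passes its speed limit or range.

## Working session

There is one attempt and no reset: what is moved stays moved. The work goes in short steps, Python scripts to look and compute and a tool call to move; the robot and the scene stay as the last step left them, time stands still between calls to the robot, and variables do not carry over. Pictures are saved under pics/ and viewed, and the job is handed in when it is done.

Besides the shell and the picture viewer there is one more tool, called after "Emit:" by a JSON object that holds its "api" and its "payload", one argument or row to a line. apply_moves: Moves the arm, as the interface text tells. Its arguments: {"type":"object","properties":{"targets":{"type":"array"}},"required":["targets"]}

```bash
ls; mkdir -p pics; python3 - <<'E'
from workcell import bot
import cv2,numpy as np
for n in ("scene","top"):
    p,d=bot.camera(n); cv2.imwrite(f"pics/{n}0.png",p[...,::-1]); np.savez(f"pics/{n}0.npz",p=p,d=d)
    c=bot.camera_params(n); print(n,{k:(np.round(v,4).tolist()) for k,v in c.items()})
print(bot.get_obs())
E
```

```text
pics
scene {'fx': 395.118, 'fy': 395.118, 'cx': 319.4633, 'cy': 191.15, 'dist': [0.0028, 0.0, 0.0, 0.0, 0.0], 'T': [[0.5312, -0.591, 0.6071, 1.3274], [0.8471, 0.3814, -0.37, -0.5015], [-0.0129, 0.7108, 0.7033, 0.9738], [0.0, 0.0, 0.0, 1.0]]}
top {'fx': 386.9103, 'fy': 386.9103, 'cx': 314.9505, 'cy': 203.267, 'dist': [0.0105, 0.0, 0.0, 0.0, 0.0], 'T': [[0.0232, 0.9908, -0.1331, 0.4223], [-0.9996, 0.0209, -0.0183, -0.0437], [-0.0153, 0.1335, 0.9909, 1.1821], [0.0, 0.0, 0.0, 1.0]]}
{'clock': 0.1, 'joint_pos': array([-1.15497510e+00,  2.41354463e-01,  3.86438248e-03,  1.33519314e+00,
        2.02219003e-06,  1.57082619e+00]), 'joint_vel': array([-0.00029289, -0.00043767,  0.00131349,  0.00061682,  0.00021592,
       -0.00011803]), 'tau': array([ 4.08192818e-04, -3.73138368e+01,  2.53009540e+01,  1.08680935e-02,
       -3.46833005e-06,  3.25777464e-06]), 'eef_pos': array([ 0.20174482, -0.45687949,  0.23049564]), 'tool_rot': array([ 0.38639765,  0.59299267, -0.38566808,  0.59187557]), 'ft_force': array([-0.22644703,  0.82961566, -0.12718665]), 'ft_torque': array([ 0.01735478,  0.01542743, -0.01069269]), 'grip_width': 0.08557373259426122}
```

View pics/scene0.png

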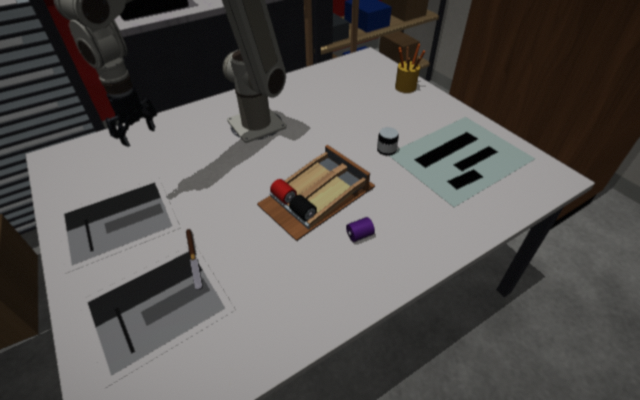

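View pics/top0.png

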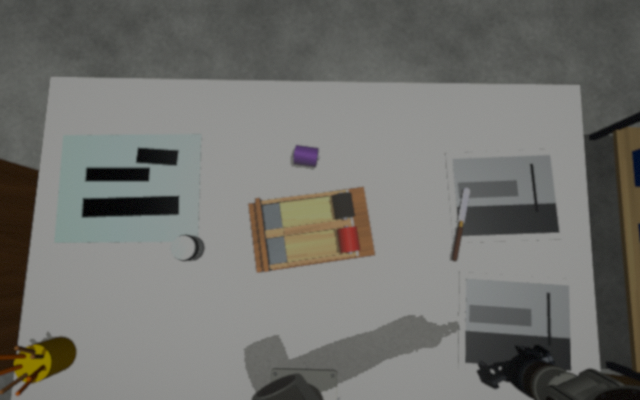

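Scene: the black roller is at scene (303,207) / top (343,206). The rack's uphill runs image-left in the top view. Candidates: black roller top (343,206); red (348,239); purple decoy (306,156); flat black prints (130,205), (118,174) and (157,156); tin (186,247). I choose (343,206) because it is black and in the rack's low end.

```bash
cat > h.py <<'E'
import cv2,numpy as np
from workcell import bot
def cloud(n,d):
    c=bot.camera_params(n); K=np.array([[c['fx'],0,c['cx']],[0,c['fy'],c['cy']],[0,0,1]])
    v,u=np.mgrid[0:400,0:640]
    q=cv2.undistortPoints(np.stack([u,v],-1).reshape(-1,1,2).astype(np.float64),K,np.array(c['dist'])).reshape(400,640,2)
    P=np.stack([q[...,0]*d,-q[...,1]*d,-d],-1); T=np.array(c['T'])
    return P@T[:3,:3].T+T[:3,3]
def ray(n,u,v,z):
    c=bot.camera_params(n); K=np.array([[c['fx'],0,c['cx']],[0,c['fy'],c['cy']],[0,0,1]])
    q=cv2.undistortPoints(np.array([[[u,v]]],float),K,np.array(c['dist'])).ravel(); T=np.array(c['T'])
    r=T[:3,:3]@np.array([q[0],-q[1],-1]); o=T[:3,3]; return o+r*(z-o[2])/r[2]
E
python3 - <<'E'
from h import *
t=np.load('pics/top0.npz'); s=np.load('pics/scene0.npz')
a=cv2.resize(t['p'][170:290,230:400],None,fx=4,fy=4,interpolation=cv2.INTER_CUBIC)
cv2.imwrite('pics/c1.png',np.clip(a[...,::-1]*1.5,0,255))
a=cv2.resize(s['p'][140:250,250:390],None,fx=5,fy=5,interpolation=cv2.INTER_CUBIC)
cv2.imwrite('pics/c2.png',np.clip(a[...,::-1]*1.5,0,255))
for n,D in(('top',t),('scene',s)):
    P=cloud(n,D['d']); hsv=cv2.cvtColor(D['p'],cv2.COLOR_RGB2HSV)
    rect=(P[...,0]>.25)&(P[...,0]<.65)&(P[...,1]>-.35)&(P[...,1]<.3)
    m=rect&(P[...,2]>.006)&(P[...,2]<.12)&(D['d']>0)
    wood=m&(hsv[...,0]<28)&(hsv[...,1]>90)
    k,l,st,ce=cv2.connectedComponentsWithStats(m.astype(np.uint8))
    for i in range(1,k):
        if st[i,4]>60:
            Q=P[l==i]; print(n,st[i],Q.mean(0).round(3),Q.min(0).round(3),Q.max(0).round(3))
            r=cv2.minAreaRect((Q[:,:2]*1000).astype(np.float32)); print(r)
E
```

```text
top [ 248  187  127   86 8269] [ 0.498 -0.009  0.044] [ 0.369 -0.203  0.006] [0.634 0.183 0.093]
((499.894287109375, -9.431869506835938), (215.16139221191406, 360.456298828125), 9.618815422058105)
scene [ 257  145  118   96 5589] [ 0.521 -0.024  0.044] [ 0.375 -0.204  0.006] [0.637 0.196 0.095]
((501.03692626953125, 7.341033935546875), (216.0454864501953, 397.9294128417969), 9.259354591369629)[ WARN:0@0.483] global loadsave.cpp:1063 imwrite_ Unsupported depth image for selected encoder is fallbacked to CV_8U.
```

View pics/c1.png

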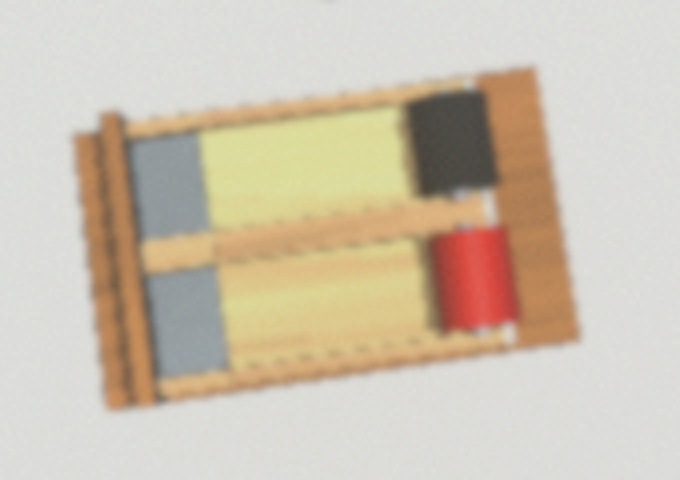

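View pics/c2.png

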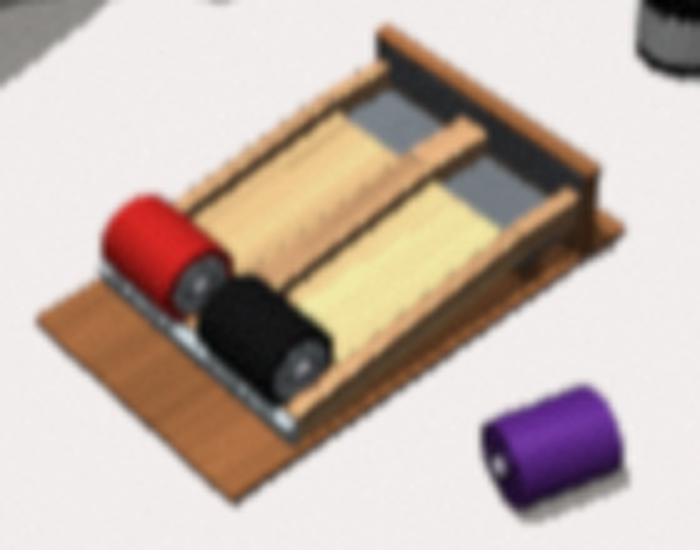

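The crops confirm it: top (343,206) and scene (303,207) is the black roller, in the right lane against the lip. The purple roller is off the rack. Next I refine the rack pose.

```bash
cat >> h.py <<'E'
from scipy.spatial.transform import Rotation as R
YAW=np.deg2rad(99.6); O=np.array([.4966,.0103,0])
def setp(o,y):
    global YAW,O; O=np.array([*o,0]);YAW=y
def rw(p): c,s=np.cos(YAW),np.sin(YAW); return O+np.array([c*p[0]-s*p[1],s*p[0]+c*p[1],p[2]])
def wr(P): return (np.asarray(P)-O)@np.array([[np.cos(YAW),-np.sin(YAW),0],[np.sin(YAW),np.cos(YAW),0],[0,0,1]])
E
python3 - <<'E'
from h import *
t=np.load('pics/top0.npz'); s=np.load('pics/scene0.npz')
for n,D in(('top',t),('scene',s)):
    P=cloud(n,D['d']); q=wr(P)*1000; hsv=cv2.cvtColor(D['p'],cv2.COLOR_RGB2HSV)
    near=(abs(q[...,0]+20)<230)&(abs(q[...,1])<130)&(q[...,2]>5)
    red=near&((hsv[...,0]<6)|(hsv[...,0]>172))&(hsv[...,1]>170)&(q[...,2]>45)
    blk=near&(D['p'].max(-1)<60)&(q[...,2]>45)&(q[...,0]<0)
    for nm,m in (('red',red),('blk',blk)):
        Q=q[m]; print(n,nm,len(Q),Q.min(0).round(),Q.max(0).round(),np.percentile(Q,[50],0).round(1))
        # cylinder fit (r=30) of x,z
        from scipy.optimize import least_squares
        f=least_squares(lambda p:np.hypot(Q[:,0]-p[0],Q[:,2]-p[1])-30,[Q[:,0].mean(),55],loss='soft_l1'); print('  ctr x,z',f.x.round(1),'y mid',np.percentile(Q[:,1],[1,99]).mean().round(1))
    g=near&(hsv[...,1]<70)&(q[...,0]>40)&(q[...,0]<115)&(q[...,2]>36)&(q[...,2]<50)
    for sg in(1,-1):
        Q=q[g&(q[...,1]*sg>0)]; print('  dip',len(Q),np.percentile(Q,[2,50,98],0).round(1).tolist())
    top=near&(q[...,2]>82)&(q[...,0]>80); Q=q[top]; print('  stop',np.percentile(Q,[2,50,98],0).round(1).tolist(),'slope dx/dy',np.polyfit(Q[:,1],Q[:,0],1).round(3))
# board rect from top via colour contour, rays at z=10mm for low-end corners
for u,v in((364,187),(375,255),(249,204),(257,272)): print((wr(ray('top',u,v,.01))*1000).round(1))
print(R.from_quat(bot.get_obs()['tool_rot']).as_matrix().round(3))
E
```

```text
top red 209 [-147.   18.   73.] [ -41.   82. 1182.] [[-122.5   45.7   81.8]]
  ctr x,z [-123.6   54.3] y mid 48.0
top blk 516 [-150.  -83.   66.] [ -41.   82. 1182.] [[-114.6  -40.2   82.7]]
  ctr x,z [-123.6   55.6] y mid 0.4
  dip 473 [[59.8, 12.1, 39.0], [85.5, 49.1, 43.1], [111.2, 85.4, 48.6]]
  dip 454 [[58.3, -89.1, 39.1], [85.4, -53.1, 43.3], [110.8, -16.7, 48.7]]
  stop [[111.1, -102.4, 82.8], [117.8, 3.5, 88.0], [125.2, 99.9, 92.3]] slope dx/dy [-3.00000e-03  1.17906e+02]
scene red 274 [-157.   10.   51.] [-103.   81.   88.] [[-137.7   42.5   80.3]]
  ctr x,z [-124.3   54.8] y mid 44.8
scene blk 537 [-157. -106.   45.] [-4. 64. 88.] [[-135.   -53.2   74. ]]
  ctr x,z [-124.4   54.1] y mid -28.2
  dip 159 [[66.4, 29.0, 40.4], [90.4, 58.3, 44.5], [112.9, 87.2, 49.1]]
  dip 185 [[65.1, -73.6, 40.4], [88.7, -42.9, 44.1], [112.9, -13.0, 48.8]]
  stop [[107.4, -107.2, 82.3], [114.1, -7.4, 88.3], [125.1, 97.2, 93.8]] slope dx/dy [-3.00000e-03  1.14911e+02]
[-202.  -104.4   10. ]
[-201.3  104.4   10. ]
[ 154.4 -103.8   10. ]
[155.5 103.4  10. ]
[[-0.001  0.915  0.404]
 [ 0.002  0.404 -0.915]
 [-1.     0.    -0.002]]
```

```bash
cat >> h.py <<'E'
def plan(p,ref=None):
    """shift in tool axes (units) from the present pose to rack point p (mm); turn needed (units)"""
    o=bot.get_obs(); M=R.from_quat(o['tool_rot']).as_matrix()
    g=rw(np.array(p)/1000.); sh=M.T@(g-o['eef_pos'])/.25
    G=np.column_stack([[0,0,-1],-np.array([np.cos(YAW),np.sin(YAW),0]),[-np.sin(YAW),np.cos(YAW),0]])
    if np.linalg.det(G)<0: G[:,1]*=-1
    rv=R.from_matrix(M.T@G).as_rotvec()/.5
    print('shift',sh.round(3),'turn',rv.round(3),'now rack',(wr(o['eef_pos'])*1000).round(1),'F',o['ft_force'].round(2),'t',o['clock'],'w',round(o['grip_width'],4))
E
python3 -c "
from h import *
plan((-190,-50,120))"
```

```text
shift [ 0.443  1.841 -0.446] turn [ 3.638e+00 -3.000e-03  3.000e-03] now rack [-411.5  368.6  230.5] F [-0.23  0.83 -0.13] t 0.1 w 0.0856
```

```bash
python3 - <<'E'
s=open('h.py').read()
a=s.index("    G=np.column"); b=s.index("    rv=R.from")
s=s[:a]+"    X=np.array([0,0,-1.]);Z=np.array([np.sin(YAW),-np.cos(YAW),0]);G=np.column_stack([X,np.cross(Z,X),Z])\n"+s[b:]
open('h.py','w').write(s)
from h import *
plan((-190,-50,120))
E
```

```text
shift [ 0.443  1.841 -0.446] turn [-2.645e+00 -3.000e-03 -2.000e-03] now rack [-411.5  368.6  230.5] F [-0.23  0.83 -0.13] t 0.1 w 0.0856
```

Emit:
{"api": "apply_moves", "payload": {
  "targets": [0.05,0.15,-0.04,-0.25,0,0,0.3,0.1,0.3,-0.08,-0.5,0,0,0.3,0.1,0.45,-0.11,-0.75,0,0,0.3,0.1,0.6,-0.15,-1,0,0,0.3,0.1,0.75,-0.18,-1,0,0,0.3,0.1,0.9,-0.22,-1,0,0,0.3,0.1,0.9,-0.22,-1,0,0,0.3,0.1,0.9,-0.22,-1,0,0,0.3]
}}

```text
clock: 0.77
eef_pos: [0.3867, -0.3146, 0.2057]
tool_rot: [0.226, 0.67, -0.226, 0.67]
ft_force: [-0.1, -0.2, 0.6]
grip_width: 0.0256
```

```bash
python3 -c "
from h import *
plan((-190,-50,120))"
```

```text
shift [0.342 0.927 0.255] turn [-1.636e+00 -2.000e-03 -1.000e-03] now rack [-302.   162.5  205.7] F [-0.06 -0.22  0.55] t 0.7667 w 0.0256
```

Emit:
{"api": "apply_moves", "payload": {
  "targets": [0.05,0.15,0.04,-0.25,0,0,0.3,0.1,0.3,0.08,-0.5,0,0,0.3,0.15,0.45,0.12,-0.75,0,0,0.3,0.2,0.6,0.16,-1,0,0,0.3,0.25,0.75,0.2,-1,0,0,0.3,0.3,0.9,0.25,-1,0,0,0.3,0.34,0.925,0.255,-1,0,0,0.3,0.34,0.925,0.255,-1,0,0,0.3]
}}

```text
clock: 1.43
eef_pos: [0.5763, -0.1707, 0.1179]
tool_rot: [0.054, 0.707, -0.054, 0.703]
ft_force: [-0.4, -0.8, -0.1]
grip_width: 0.0256
```

```bash
python3 -c "
from h import *
plan((-190,-50,120))"
```

```text
shift [-0.008  0.009  0.004] turn [-0.641 -0.01  -0.003] now rack [-191.7  -48.4  117.9] F [-0.4  -0.77 -0.1 ] t 1.4333 w 0.0256
```

Emit:
{"api": "apply_moves", "payload": {
  "targets": [0,0.005,0.004,-0.24,0,0,0.3,0,0.005,0.004,-0.48,0,0,0.3,0,0.005,0.004,-0.64,0,0,0.3,0.1,0.005,0.004,-0.64,0,0,0.3,0.2,0.005,0.004,-0.64,0,0,0.3,0.29,0.005,0.004,-0.64,0,0,0.3,0.29,0.005,0.004,-0.64,0,0,0.3,0.29,0.005,0.004,-0.64,0,0,0.3]
}}

```text
clock: 2.1
eef_pos: [0.5757, -0.1721, 0.0483]
tool_rot: [-0.057, 0.706, 0.058, 0.703]
ft_force: [-0.8, 0.4, -0.0]
grip_width: 0.0256
```

```bash
python3 - <<'E'
from h import *
plan((-165,-50,45))
p,d=bot.camera('scene'); cv2.imwrite('pics/s1.png',np.clip(cv2.resize(p[110:250,230:400],None,fx=4,fy=4,interpolation=cv2.INTER_CUBIC)[...,::-1]*1.5,0,255).astype(np.uint8))
E
```

```text
shift [0.013 0.112 0.009] turn [-0.011 -0.007 -0.002] now rack [-193.1  -47.5   48.3] F [-0.77  0.42 -0.03] t 2.1 w 0.0256
```

View pics/s1.png

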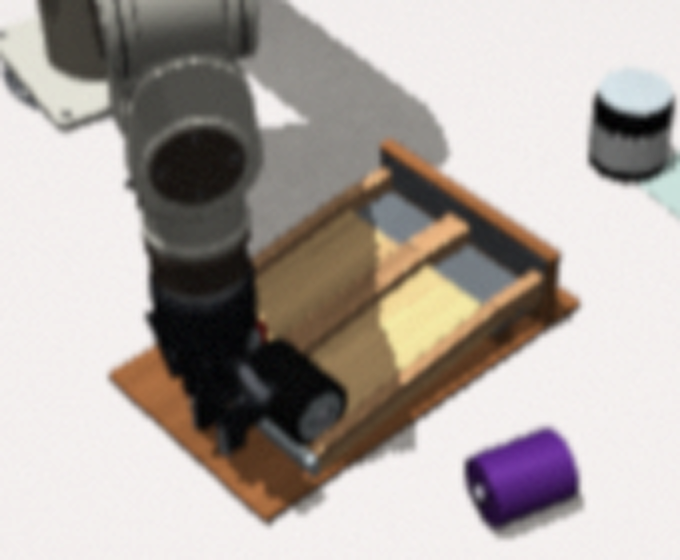

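Emit:
{"api": "apply_moves", "payload": {
  "targets": [0.004,0.014,0.004,0,0,0,0.3,0.008,0.028,0.008,0,0,0,0.3,0.01,0.042,0.009,0,0,0,0.3,0.01,0.056,0.009,0,0,0,0.3,0.01,0.07,0.009,0,0,0,0.3,0.01,0.084,0.009,0,0,0,0.3,0.01,0.096,0.009,0,0,0,0.3,0.01,0.106,0.009,0,0,0,0.3,0.01,0.116,0.009,0,0,0,0.3,0.01,0.126,0.009,0,0,0,0.3,0.01,0.136,0.009,0,0,0,0.3,0.01,0.146,0.009,0,0,0,0.3]
}}

```text
clock: 3.15
eef_pos: [0.5745, -0.1342, 0.0464]
tool_rot: [-0.058, 0.705, 0.058, 0.705]
ft_force: [0.8, -1.8, 1.2]
grip_width: 0.0256
```

```bash
python3 - <<'E'
from h import *
plan((-110,-50,53))
for n,r in(('scene',(slice(110,250),slice(230,400))),('top',(slice(170,290),slice(230,400)))):
    p,d=bot.camera(n); cv2.imwrite(f'pics/{n}2.png',np.clip(cv2.resize(p[r],None,fx=4,fy=4,interpolation=cv2.INTER_CUBIC)[...,::-1]*1.5,0,255).astype(np.uint8))
E
```

```text
shift [-0.026  0.182 -0.011] turn [-0.006  0.001  0.001] now rack [-155.5  -52.7   46.4] F [ 0.77 -1.84  1.18] t 3.15 w 0.0256
```

View pics/scene2.png

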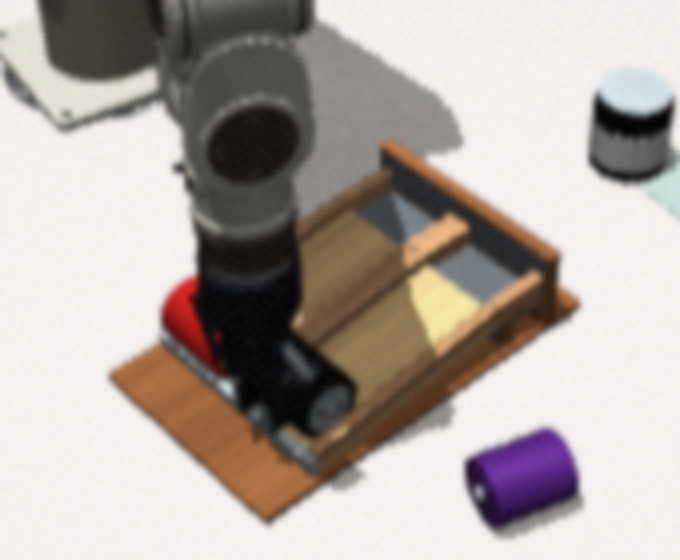

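View pics/top2.png

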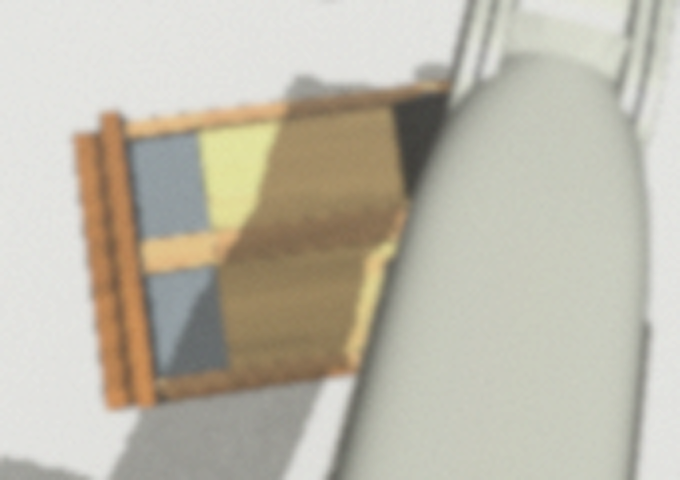

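Emit:
{"api": "apply_moves", "payload": {
  "targets": [-0.0025,0.018,-0.001,0,0,0,0.3,-0.005,0.036,-0.002,0,0,0,0.3,-0.0075,0.054,-0.003,0,0,0,0.3,-0.01,0.072,-0.004,0,0,0,0.3,-0.0125,0.09,-0.005,0,0,0,0.3,-0.015,0.108,-0.005,0,0,0,0.3,-0.0175,0.126,-0.005,0,0,0,0.3,-0.02,0.144,-0.005,0,0,0,0.3,-0.0225,0.162,-0.005,0,0,0,0.3,-0.025,0.18,-0.005,0,0,0,0.3,-0.0275,0.198,-0.005,0,0,0,0.3,-0.03,0.216,-0.005,0,0,0,0.3]
}}

```text
clock: 4.25
eef_pos: [0.5642, -0.0807, 0.0539]
tool_rot: [-0.058, 0.705, 0.058, 0.705]
ft_force: [0.8, -1.5, 0.9]
grip_width: 0.0254
```

```bash
python3 - <<'E'
from h import *
plan((-50,-51,62))
E
```

```text
shift [-0.033  0.204 -0.002] turn [-0.005 -0.    -0.   ] now rack [-101.   -51.5   53.9] F [ 0.76 -1.46  0.92] t 4.25 w 0.0254
```

Steady at about 1.7 N. The next leg is the same.

Emit:
{"api": "apply_moves", "payload": {
  "targets": [-0.0025,0.018,0,0,0,0,0.3,-0.005,0.036,0,0,0,0,0.3,-0.0075,0.054,0,0,0,0,0.3,-0.01,0.072,0,0,0,0,0.3,-0.0125,0.09,0,0,0,0,0.3,-0.015,0.108,0,0,0,0,0.3,-0.0175,0.126,0,0,0,0,0.3,-0.02,0.144,0,0,0,0,0.3,-0.0225,0.162,0,0,0,0,0.3,-0.025,0.18,0,0,0,0,0.3,-0.0275,0.198,0,0,0,0,0.3,-0.03,0.216,0,0,0,0,0.3]
}}

```text
clock: 5.25
eef_pos: [0.5554, -0.0274, 0.0614]
tool_rot: [-0.058, 0.705, 0.058, 0.705]
ft_force: [0.6, -1.7, 0.6]
grip_width: 0.0254
```

```bash
python3 - <<'E'
from h import *
plan((15,-51,70))
for n,r in(('scene',(slice(110,250),slice(230,400))),('top',(slice(170,290),slice(230,400)))):
    p,d=bot.camera(n); np.savez(f'pics/{n}3.npz',p=p,d=d);cv2.imwrite(f'pics/{n}3.png',np.clip(cv2.resize(p[r],None,fx=4,fy=4,interpolation=cv2.INTER_CUBIC)[...,::-1]*1.5,0,255).astype(np.uint8))
E
```

```text
shift [-0.034  0.248 -0.003] turn [-0.005  0.    -0.   ] now rack [-47.  -51.6  61.4] F [ 0.65 -1.72  0.56] t 5.25 w 0.0254
```

View pics/scene3.png

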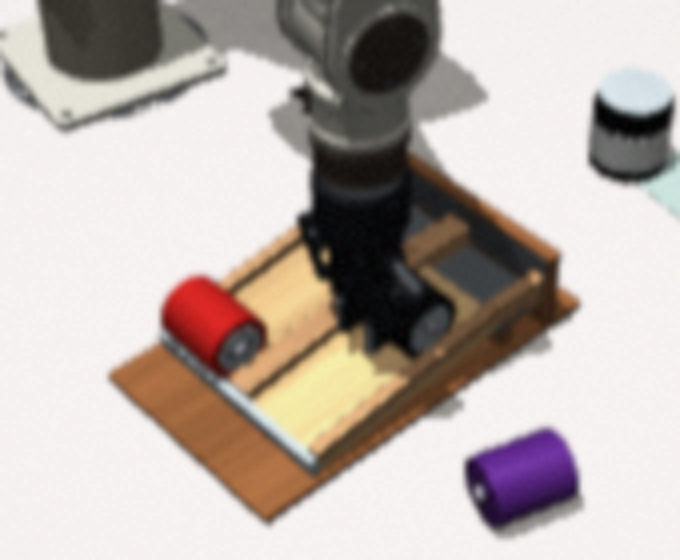

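View pics/top3.png

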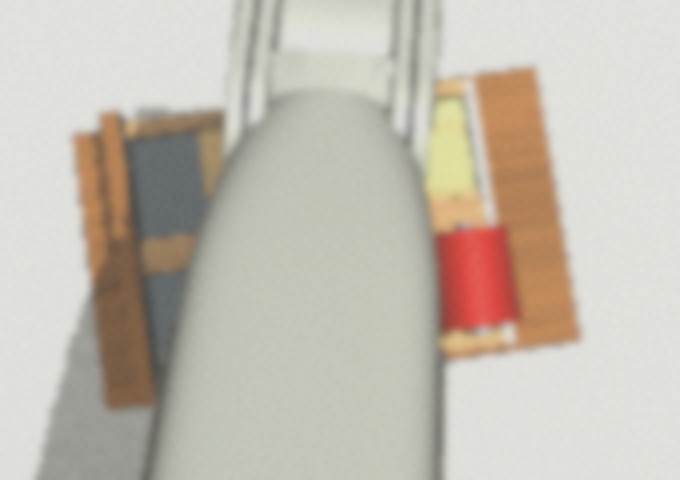

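The roller, at scene crop (430,315), is against the fingers about two-thirds of the way up. The red roller hasn't moved. I continue to just short of the crest.

Emit:
{"api": "apply_moves", "payload": {
  "targets": [-0.0025,0.018,0,0,0,0,0.3,-0.005,0.036,0,0,0,0,0.3,-0.0075,0.054,0,0,0,0,0.3,-0.01,0.072,0,0,0,0,0.3,-0.0125,0.09,0,0,0,0,0.3,-0.015,0.108,0,0,0,0,0.3,-0.0175,0.125,0,0,0,0,0.3,-0.02,0.14,0,0,0,0,0.3,-0.0225,0.155,0,0,0,0,0.3,-0.024,0.168,0,0,0,0,0.3,-0.026,0.18,0,0,0,0,0.3,-0.028,0.192,0,0,0,0,0.3]
}}

```text
clock: 6.35
eef_pos: [0.5475, 0.0197, 0.0684]
tool_rot: [-0.058, 0.705, 0.058, 0.705]
ft_force: [-0.0, -2.0, 0.1]
grip_width: 0.026
```

```bash
python3 - <<'E'
from h import *
plan((22,-51,70))
p,d=bot.camera('scene'); cv2.imwrite('pics/s4.png',np.clip(cv2.resize(p[110:250,260:400],None,fx=4,fy=4,interpolation=cv2.INTER_CUBIC)[...,::-1]*1.8,0,255).astype(np.uint8))
E
```

```text
shift [-0.007  0.085 -0.003] turn [-0.005 -0.     0.   ] now rack [  0.8 -51.7  68.4] F [-0.01 -1.97  0.06] t 6.35 w 0.026
```

View pics/s4.png

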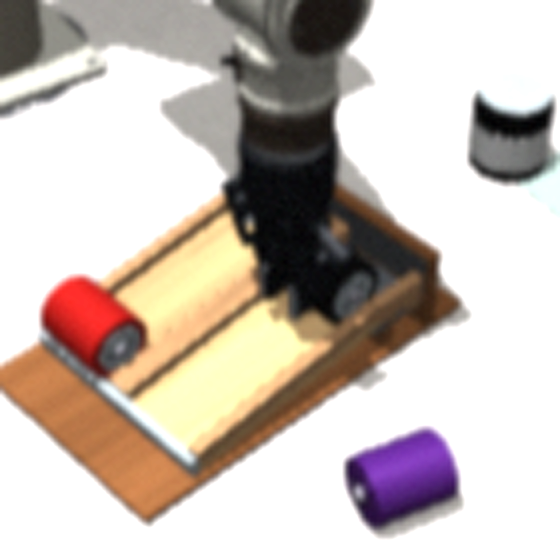

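Emit:
{"api": "apply_moves", "payload": {
  "targets": [-0.001,0.009,0,0,0,0,0.3,-0.002,0.018,0,0,0,0,0.3,-0.003,0.027,0,0,0,0,0.3,-0.004,0.036,0,0,0,0,0.3,-0.004,0.045,0,0,0,0,0.3,-0.004,0.054,0,0,0,0,0.3,-0.004,0.063,0,0,0,0,0.3,-0.004,0.072,0,0,0,0,0.3,-0.004,0.08,0,0,0,0,0.3,-0.004,0.088,0,0,0,0,0.3,-0.002,0.096,0,0,0,0,0.3,-0.002,0.104,0,0,0,0,0.3]
}}

```text
clock: 7.4
eef_pos: [0.5431, 0.0455, 0.0687]
tool_rot: [-0.058, 0.705, 0.058, 0.705]
ft_force: [-0.6, -0.3, 0.3]
grip_width: 0.0254
```

```bash
python3 - <<'E'
from h import *
plan((37,-51,70))
p,d=bot.camera('scene'); cv2.imwrite('pics/s5.png',np.clip(cv2.resize(p[110:250,260:400],None,fx=4,fy=4,interpolation=cv2.INTER_CUBIC)[...,::-1]*1.8,0,255).astype(np.uint8))
E
```

```text
shift [-0.005  0.04  -0.003] turn [-0.005 -0.    -0.001] now rack [ 26.9 -51.7  68.7] F [-0.59 -0.3   0.27] t 7.4 w 0.0254
```

View pics/s5.png

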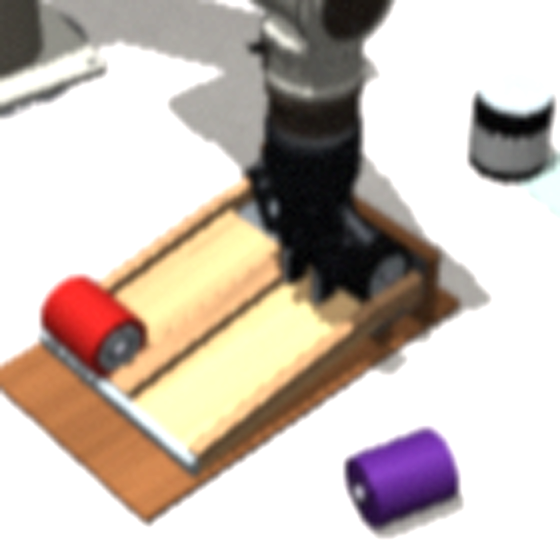

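```bash
python3 - <<'E'
from h import *
for z in (.073,.080): print((wr(ray('scene',260+391/4,110+264/4,z))*1000).round(1))
plan((37,-51,70))
E
```

```text
[ 97.1 -78.9  73. ]
[ 91.3 -84.   80. ]
shift [-0.005  0.039 -0.003] turn [-0.004 -0.001 -0.001] now rack [ 27.2 -51.7  68.7] F [ 0.25 -0.01 -0.13] t 7.45 w 0.0259
```

The contact force is now zero, so the roller is no longer leaning on the fingers. I back off downhill slowly, then go up.

Emit:
{"api": "apply_moves", "payload": {
  "targets": [-0.005,-0.02,0,0,0,0,0.3,-0.01,-0.05,0,0,0,0,0.3,-0.02,-0.1,0,0,0,0,0.3,-0.06,-0.15,0,0,0,0,0.3,-0.15,-0.18,0,0,0,0,0.3,-0.28,-0.2,0,0,0,0,0.3,-0.4,-0.25,0,0,0,0,0.3,-0.45,-0.4,0,0,0,0,0.3,-0.5,-0.55,0,0,0,0,0.3,-0.5,-0.7,0,0,0,0,0.3,-0.5,-0.85,0,0,0,0,0.3,-0.5,-1,0,0,0,0,0.3]
}}

```text
clock: 8.45
eef_pos: [0.5842, -0.2049, 0.1948]
tool_rot: [-0.058, 0.704, 0.058, 0.705]
ft_force: [0.6, -0.1, -0.0]
grip_width: 0.0254
```

Emit:
{"api": "apply_moves", "payload": {
  "targets": [0,-0.15,0,0,0,0,0.3,0,-0.3,0,0,0,0,0.3,0,-0.4,0,0,0,0,0.3,0,-0.4,0,0,0,0,0.3]
}}

```text
clock: 8.78
eef_pos: [0.5997, -0.3075, 0.1929]
tool_rot: [-0.056, 0.705, 0.055, 0.705]
ft_force: [0.3, 0.5, -0.1]
grip_width: 0.0255
```

```bash
python3 - <<'E'
from h import *
from scipy.optimize import least_squares
for n,r in(('scene',(slice(110,250),slice(230,400))),('top',(slice(170,290),slice(230,400)))):
    p,d=bot.camera(n); cv2.imwrite(f'pics/{n}6.png',np.clip(cv2.resize(p[r],None,fx=4,fy=4,interpolation=cv2.INTER_CUBIC)[...,::-1]*1.8,0,255).astype(np.uint8))
    q=wr(cloud(n,d))*1000
    for nm,x0,x1,sg in(('black',45,108,-1),('red',-160,-90,1)):
        m=(q[...,0]>x0)&(q[...,0]<x1)&(abs(q[...,1]-sg*50)<30)&(q[...,2]>(70 if x0>0 else 55))&(q[...,2]<120); Q=q[m]
        f=least_squares(lambda p:np.hypot(Q[:,0]-p[0],Q[:,2]-p[1])-30,[(x0+x1)/2,60],loss='soft_l1'); print(n,nm,len(Q),f.x.round(1))
plan((0,0,200))
E
```

```text
scene black 251 [80.7 73.8]
scene red 249 [-124.9   54.8]
top black 427 [81.6 72.9]
top red 438 [-123.9   54.3]
shift [-0.026  1.302 -0.206] turn [-0.012 -0.001 -0.001] now rack [-325.7  -49.5  193.2] F [-0.29  0.64 -0.88] t 8.8833 w 0.0257
```

View pics/scene6.png

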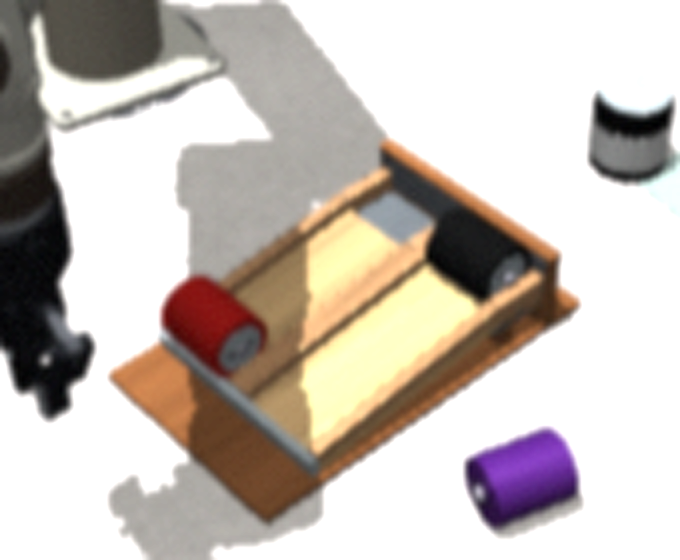

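View pics/top6.png

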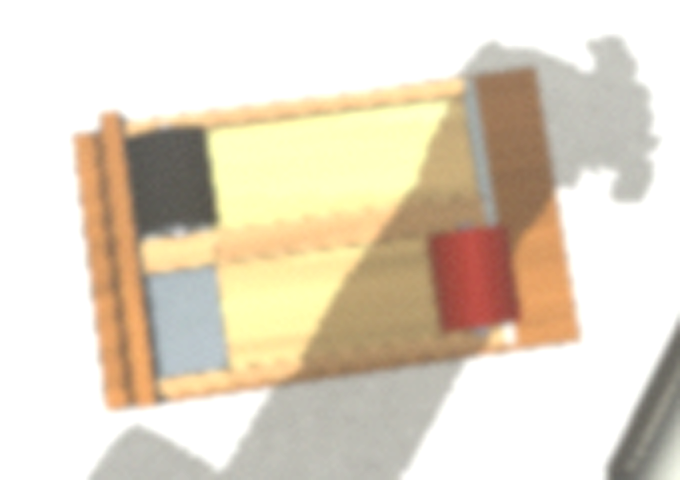

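The black roller is parked in the dip, at top crop (170,180), and the red roller is unmoved. The hand is clear and standing at about 190 mm.

```bash
python3 -c "
from workcell import bot
print(bot.job_done())"
```

```text
the job is handed in; nothing more can be done
None
```

The black roller is parked in the dip of the right lane, against the end stop, and stayed there after I took the hand away. I pushed it up steadily with the fingertips at about 30–55 mm/s. The wrist force readings I took along the way were about 1.5–2.3 N. I then backed the hand off downhill and up, and handed the job in at about 9 s.

**Black roller:** after I let go, its fitted centre was at rack x = 81.6 mm, z = 72.9 mm from the top camera, and 80.7, 73.8 mm from the scene camera. The target is 81.5, 73 mm.

**Other things:** the red roller fits within 1 mm of its start. The tin looks unmoved. I did not check the palette knife again, but the fingertips came no lower than 45 mm above the bench.

**Check that disagreed:** one rough by-eye pixel estimate, taken while the hand was still in view, put the black roller at x = 91–97 mm. The fits from both cameras after release did not support it.

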